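# Silence a mantel clock and bring its hands to the hour

## Robot

A 6-joint arm with a two-finger parallel gripper is mounted at the origin on a cart in front of the work surface, level with it; the furniture and walls round the work are solid. World frame = base frame: x ahead of the robot, y to its left, z up, the work surface at z = 0. Lengths are in mm, angles in rad, forces in N, time in s.
With the tool pointing down it reaches from about 300 to 775 mm from the base axis. Payload 14.6 kg.
Tool frame: the origin (TCP) lies at the very end of the fingers, on their centre line; the grasp point (between the pads) lies 19 mm behind it (manip.grip_point_offset is the distance from the TCP to the grasp point, in mm); z points along the fingers, y is the line along which they close (so a half turn about z gives the same grasp; the last joint's range is limited). The gripper opens to 94 mm and grips with 3 to 60 N. Pads are 16 mm wide; open, the fingers measure 119 mm over their backs; the gripper's body (75 mm by 177 mm) begins 78 mm behind the grasp point.
Start: joints at [-1.353, 0.3, 1.521, -0, 1.321, -0.067], TCP at [154.524, -527.837, 205.446] pointing down, gripper open.
Joint ranges: [-3.03, 3.03], [-0.79, 2.21], [0.23, 2.52], [-1.04, 4.18], [0, 3.07], [-2.55, 2.55]. Speed limits (rad/s): [2.22, 2.22, 2.57, 3.14, 3.14, 3.14].

## Interface

Orientations are given as [roll, pitch, yaw] about the fixed x, y, z axes, in that order (R = Rz(yaw) Ry(pitch) Rx(roll)).
In Python, from cell import telemetry, eyes, manip gives the robot as it stands.
- The arm moves only by the tool play_rows, never from a script. Its arguments are lists of equal length, an entry for each row: "translation": the shift along the world's x, y, z in m, a list of three; "yaw": the turn about the world's z in rad. A call has 1 to 12 rows; each row is the pose to reach, as a shift and turn from the pose commanded when the call began; what a row does not reach only later rows make up. A row lasts 1/8 s, in which the tool goes at most 62.5 mm and 10.7 degrees, less where a joint would pass 70% of its speed; a pose out of reach is approached as far as the arm can. A call with a gripper value outside its range is refused whole. "hand" is the opening, from 0 (shut) to 1 (fully open), set as the call begins (left out, the last holds). The fingers move at their own pace and stop on an object; "force" is the grip in N (left out, the last holds). Time passes only in rows, so rows that repeat a pose let the fingers close. It gives the time, the measured TCP pose, the force, the opening and the grip force at its end, in the units of the state.
- telemetry.read_state(): the state, without advancing time (a new reading comes with each control period).
- eyes.camera(name): name is "scene" or "top"; returns a dict with "pixels" (400x640x3 uint8, red, green, blue), "fx", "fy", "cx", "cy" (pixels), "dist_coeffs" ([k1, k2, p1, p2, k3] as OpenCV has them; the pictures are not rectified), "cam_to_world" (4x4, takes a point from camera to world coordinates). Camera axes: x right, y up, looking along -z (the intrinsics and any distortion apply to the point x, -y, -z); pixel columns grow to the right and rows downward; lengths in mm; the calibration is good to about 2 mm. A picture is of the moment at which its call begins. There is no depth.
- manip.sign_off(): hands the job in; it is judged then, once.
The state is a dict: "clock": time; "joints": joint angles; "qd": joint speeds; "effort": joint torques, N m; "eef_pos": TCP position; "eef_rot": TCP orientation; "wrist_force": force on the tool from outside, world axes, zero at the start; "moment": the same for the moment, N m; "finger_gap": finger opening in mm; "finger_force": force on a finger pad.
Only numpy, scipy, OpenCV 4.12 (cv2) and the standard library are available. Lean on these libraries where they do the work, as an engineer would, in place of code of your own. Each camera call takes 0.05 s, during which the arm holds its last target. There are 200 camera calls.

## Task

The mantel clock lies on its back on the bench with its glass door off, ready to be set without its chimes running at every quarter. First push the little chime lever in the upper left corner of the dial all the way down its slot, towards the six, which silences the chimes; then, with one fingertip against the side of the minute hand, push the hand clockwise, never backwards, to the next full hour, so that it stands straight over the double mark at twelve. Only push, gently: do not pinch the hands or lever, do not press on the dial or the hour hand, and leave the things lying about where they are.

Things in the scene. Friction and masses are not known exactly. Their poses are not given: they have to be found in the camera images.
- clock: oak mantel clock lying on its back, fixed on a thin grey pad; about 226 x 210 mm and 80 to 87 mm high. Origin: under the centre of the dial, on the bench. Its own x axis points from six to twelve o'clock on the dial, y from three to nine o'clock, z up. The wooden front round the dial stands 80 to 81 mm above the bench; along the six o'clock end, 100 to 118 mm from the centre, a plinth rises to 87 mm
- dial: square brass dial, 192 x 192 mm, flat and face up, with a round silver-grey hour ring of 84 mm radius and black bar marks; the mark at twelve is a double bar. Its face lies 84 mm above the bench. Same frame as the clock (origin on the bench under the centre)
- dial_centre (a point): centre of the dial, on its face; the hands turn about this point
- dial_twelve (a point): point on the dial at the outer end of the double mark at twelve, 76.5 mm from the centre
- minute_hand (a joint): angle of the minute hand in rad, clockwise positive: 0 at the full hour just past (hand over the double mark), 1.571 at a quarter past, 6.283 when it is over the double mark again at the next full hour. It turns stiffly (0.06 N m, about 1 N at the point pushed) and stays where it is left
- minute_blade: the dark steel minute hand, a pointed bar 6 mm wide, 4 mm thick, 77 mm from axis to tip with a 20 mm tail; it lies 12 to 16 mm above the dial. Origin: on its axis, at its underside; x points to the tip
- minute_tip (a point): tip of the minute hand, at half its thickness, 77 mm from the axis. The hand is best pushed on its side 55 to 70 mm from the axis, with the fingertips hardly below its underside (10 to 12 mm above the dial): lower down, a finger that widens upwards can ride on its edge and drag it; lift straight off at the end. Only the dial lies under this outer part
- hour_blade: the dark steel hour hand, 8 mm wide, 44 mm from axis to tip, 4 to 7 mm above the dial, below the minute hand; geared behind the dial, it follows at a twelfth of the minute hand's turn and need not be touched. Origin: on its axis; x points to its tip
- chime_lever (a joint): position of the chime lever in rad: 0 at the twelve o'clock end of its slot (chiming), 0.5 at its stop at the six o'clock end (silent). It moves stiffly (about 1 N at the knob) and stays where it is left
- lever_button: knob of the chime lever, an upright brass button 8 mm in diameter that reaches from 4 to 16 mm above the dial; origin: on the knob's axis, at the height of the dial face. The knob sits at the upper left of the dial, between ten and eleven o'clock, outside the hour ring (66 mm towards twelve and 83 mm towards nine from the centre at 0) and moves 20 mm along the slot, straight towards the six o'clock side, nearly parallel to the clock's x axis
- loupe: black eye loupe, 32 mm wide and 28 mm high, standing right of the clock, near the foot of the lamp; origin at the centre of its underside; to be left alone
- dust_brush: dust brush with a wooden handle, 105 mm long, 7 mm thick, lying between the press and the foot of the lamp; origin at the centre of its underside; to be left alone
- tweezers: steel tweezers, 118 mm long, 23 mm high, lying left of the clock; origin at the centre of their underside; to be left alone
- parts_tray: round blue tray of watch parts, 93 mm across and 15 mm high, on the right of the bench before the press; origin at the centre of its underside; to be left alone

How it is judged:
By the outcome, as a careful person would: the job done as asked, in the order asked, and still so for the second after the job is handed in, with the robot touching nothing.
It also fails if it takes over 64 s, if anything falls off the work surface, if the arm or the gripper's body presses on something with over 40 N, if the wrist force passes 120 N, or if a joint passes its speed limit or range.

## Working session

There is one attempt and no reset: what is moved stays moved. The work goes in short steps, Python scripts to look and compute and a tool call to move; the robot and the scene stay as the last step left them, time stands still between calls to the robot, and variables do not carry over. Pictures are saved under pics/ and viewed, at most 10 in all, crops included, and the job is handed in when it is done.

Besides the shell and the picture viewer there is one more tool, called after ">>>" as a command line: name --pt "numbers of a row" for each row, then --argument value for the rest. play_rows: Moves the arm, as the interface text tells. Its arguments: {"type":"object","properties":{"translation":{"type":"array","items":{"type":"array","items":{"type":"number"}}},"yaw":{"type":"array","items":{"type":"number"}},"hand":{"type":"number"},"force":{"type":"number"}},"required":["translation","yaw"]}

```bash
mkdir -p pics; cat > h.py <<'E'
import numpy as np, cv2
from cell import telemetry, eyes, manip
def cam(n):
    c=eyes.camera(n); c['K']=np.array([[c['fx'],0,c['cx']],[0,c['fy'],c['cy']],[0,0,1.]]); c['D']=np.array(c['dist_coeffs'],float); c['T']=np.array(c['cam_to_world']); return c
def ray(c,uv):
    p=cv2.undistortPoints(np.array(uv,float).reshape(-1,1,2),c['K'],c['D']).reshape(-1,2)
    d=np.c_[p[:,0],-p[:,1],-np.ones(len(p))]@c['T'][:3,:3].T
    return c['T'][:3,3],d
def onz(c,uv,z):
    o,d=ray(c,uv); return o+d*((z-o[2])/d[:,2])[:,None]
def proj(c,P):
    q=(np.atleast_2d(P)-c['T'][:3,3])@c['T'][:3,:3]; q=q*[1,-1,-1]
    return cv2.projectPoints(q,np.zeros(3),np.zeros(3),c['K'],c['D'])[0].reshape(-1,2)
def save(c,n,crop=None,s=1):
    im=c['pixels'][:,:,::-1]
    if crop: im=im[crop[1]:crop[3],crop[0]:crop[2]]
    cv2.imwrite('pics/'+n,cv2.resize(im,None,fx=s,fy=s,interpolation=cv2.INTER_CUBIC))
E
python3 - <<'E'
from h import *
for n in('top','scene'):
    c=cam(n); save(c,n+'0.png'); print(n,c['T'].round(2),c['K'],c['D'])
print(telemetry.read_state())
E
```

```text
top [[ 2.00000e-02  9.90000e-01 -1.20000e-01  3.98180e+02]
 [-1.00000e+00  2.00000e-02  1.00000e-02  2.68290e+02]
 [ 1.00000e-02  1.20000e-01  9.90000e-01  1.10534e+03]
 [ 0.00000e+00  0.00000e+00  0.00000e+00  1.00000e+00]] [[467.38860236   0.         318.05202706]
 [  0.         467.38860236 199.80202878]
 [  0.           0.           1.        ]] [-0.12936176  0.          0.          0.          0.        ]
scene [[-7.9000e-01  4.0000e-01 -4.6000e-01  6.0100e+00]
 [-6.1000e-01 -5.1000e-01  6.1000e-01  9.6224e+02]
 [ 1.0000e-02  7.6000e-01  6.5000e-01  8.5124e+02]
 [ 0.0000e+00  0.0000e+00  0.0000e+00  1.0000e+00]] [[486.64818483   0.         314.80818979]
 [  0.         486.64818483 208.42313458]
 [  0.           0.           1.        ]] [-0.07779853  0.          0.          0.          0.        ]
{'clock': 0.1, 'joints': array([-1.35259030e+00,  3.00392744e-01,  1.52152319e+00,  1.35272022e-06,
        1.32068653e+00, -6.66030348e-02]), 'qd': array([ 0.0008893 , -0.00022646, -0.00137954,  0.00041934, -0.00127867,
        0.00106986]), 'effort': array([ 1.83125398e-03, -5.32637000e+01, -3.53281510e+01,  7.09882937e-02,
        2.34444276e-02, -4.46721367e-05]), 'eef_pos': array([ 154.48099405, -527.6157621 ,  204.9537947 ]), 'eef_rot': array([-3.14058516e+00, -6.85145299e-05,  2.84808692e-01]), 'wrist_force': array([0.33854923, 0.42857578, 0.5444128 ]), 'moment': array([ 0.02479569, -0.01844254, -0.03241488]), 'finger_force': 0.0, 'finger_gap': 94.0908893772366}
```

View pics/top0.png

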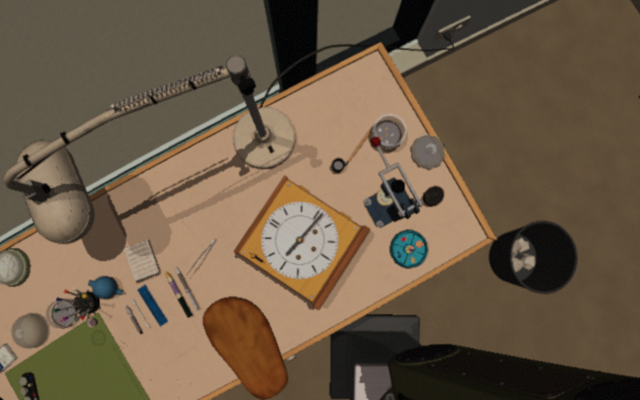

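View pics/scene0.png

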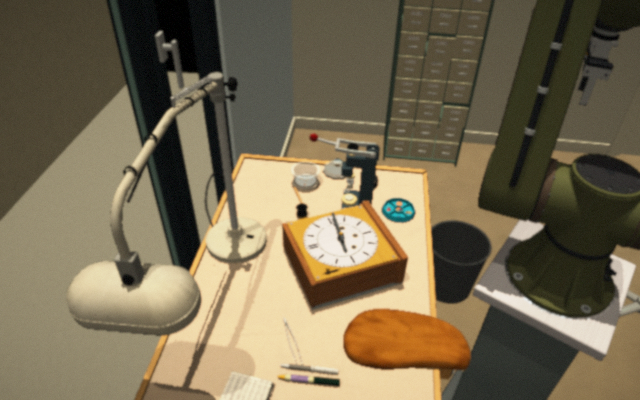

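The top view shows the dial centred near (300,240), the lever near (257,258) and the hands pointing upper right. I'll zoom in on the dial in both views.

```bash
python3 - <<'E'
from h import *
c=cam('top'); save(c,'top1.png',(225,165,380,315),5)
im=c['pixels'].astype(int)
# silver ring: bright, low saturation
hsv=cv2.cvtColor(c['pixels'],cv2.COLOR_RGB2HSV)
m=((hsv[...,1]<45)&(hsv[...,2]>140)).astype(np.uint8); m[:170]=0;m[310:]=0;m[:,:230]=0;m[:,375:]=0
m=cv2.morphologyEx(m,cv2.MORPH_OPEN,np.ones((3,3)))
cs,_=cv2.findContours(m,0,1); k=max(cs,key=cv2.contourArea)
P=onz(c,k.reshape(-1,2),84)[:,:2]
(x,y),r=cv2.minEnclosingCircle(cv2.convexHull(P.astype(np.float32))); print(x,y,r, P.min(0),P.max(0))
print(cv2.fitEllipse(cv2.convexHull(P.astype(np.float32))))
s=cam('scene'); save(s,'sc1.png',(275,195,415,315),5.5)
E
```

```text
435.746337890625 295.29705810546875 82.60026550292969 [354.80017947 214.74009295] [516.88344485 376.92650001]
((435.5826416015625, 295.1815490722656), (163.7483673095703, 164.76588439941406), 147.85594177246094)
```

View pics/top1.png

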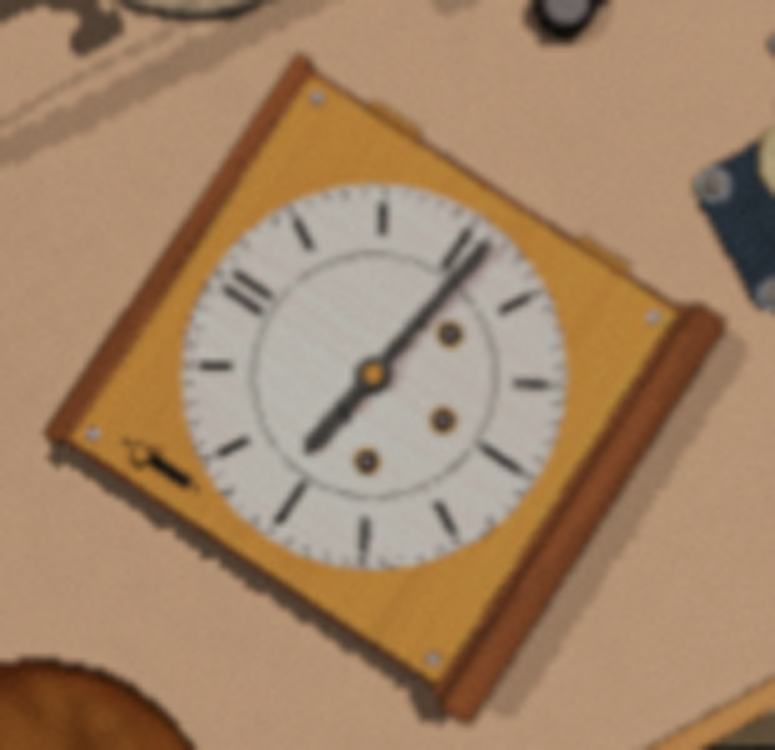

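View pics/sc1.png

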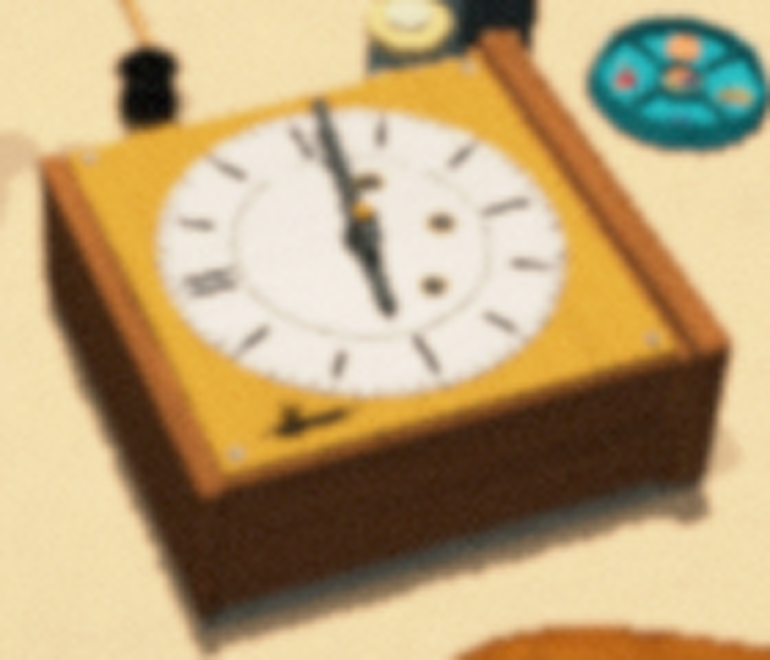

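The double mark (twelve) is at crop (247,292) of the top view, and six is at the plinth. The minute tip at (485,245) reads about 16 min past. The knob is at about (140,455), so it is at the chiming end. Next I'll compute the clock frame.

```bash
python3 - <<'E'
from h import *
c=cam('top'); s=cam('scene')
T=lambda a,z:onz(c,(np.array(a,float).reshape(-1,2)+.5)/5-.5+[225,165],z)
S=lambda a,z:onz(s,(np.array(a,float).reshape(-1,2)+.5)/5.5-.5+[275,195],z)
def pr(n,f,m12,m6,m3,m9,scr,cen,tip,tail,knob):
    M=f([m12,m6,m3,m9],84)[:,:2]; C=f([cen],100)[0,:2]
    x=M[0]-M[1]; y=M[3]-M[2]
    print(n,'marks mid',M[:2].mean(0).round(1),M[2:].mean(0).round(1),'hub',C.round(1),'len',np.linalg.norm(x).round(1),np.linalg.norm(y).round(1),'ang',np.degrees([np.arctan2(x[1],x[0]),np.arctan2(-y[0],y[1])]).round(2))
    Q=f(scr,84)[:,:2]; print(' screws mean',Q.mean(0).round(1),'12-6 edges',[np.degrees(np.arctan2(*(v[::-1]))).round(2) for v in(Q[0]-Q[1],Q[3]-Q[2])])
    t=f([tip],98)[0,:2]; k=f([knob],100)[0,:2]; h=f([tail],90)[0,:2]
    print(' tip',t.round(1),'knob',k.round(1),'hourtip',h.round(1))
# screws: 12/3 , 6/3, 6/9, 12/9
pr('top',T,(247,292),(502,458),(460,250),(291,504),[(317,97),(652,316),(432,658),(93,433)],(373,373),(487,243),(312,448),(138,452))
pr('scene',S,(208,282),(507,207),(304,143),(428,354),[(90,157),(470,67),(653,340),(236,453)],(363,210),(320,103),(392,312),(290,412))
# lamp
def tri(a,b):
    o1,d1=ray(c,[a]);o2,d2=ray(s,[b]);A=np.c_[d1[0],-d2[0]];l=np.linalg.lstsq(A,o2-o1,rcond=None)[0]
    return (o1+d1[0]*l[0]).round(),(o2+d2[0]*l[1]).round()
print('post top',tri((237,65),(218,82)),'base',onz(c,[(266,140)],10).round(), 'head',tri((55,190),(135,295)))
print('press knob',tri((376,142),(313,137)),'press top',tri((398,188),(355,150)))
E
```

```text
top marks mid [436.2 294.9] [435.6 294.1] hub [436.4 294.9] len 132.9 132.8 ang [58.38 57.81]
 screws mean [436.3 295.2] 12-6 edges [np.float64(58.01), np.float64(58.12)]
 tip [493.8 247.2] knob [400.1 394.7] hourtip [403.8 320.7]
scene marks mid [438.8 293.3] [437.7 292.5] hub [440.4 290.2] len 133.2 132.5 ang [57.71 57.98]
 screws mean [437.7 293.4] 12-6 edges [np.float64(57.91), np.float64(57.73)]
 tip [494.7 245.2] knob [397.7 398.1] hourtip [402.8 322.4]
post top (array([686., 389., 432.]), array([681., 385., 430.])) base [[676. 384.  10.]] head (array([508., 752., 271.]), array([508., 752., 271.]))
press knob (array([627., 146., 207.]), array([631., 148., 208.])) press top (array([540.,  97., 181.]), array([539.,  96., 181.]))
```

>>> play_rows --pt "0 0 0.06" --pt "0 0 0.12" --pt "0.045 0.038 0.12" --pt "0.095 0.078 0.12" --pt "0.135 0.118 0.12" --pt "0.175 0.158 0.12" --pt "0.21 0.208 0.12" --pt "0.24 0.258 0.12" --pt "0.255 0.313 0.12" --pt "0.265 0.368 0.12" --pt "0.27 0.423 0.12" --pt "0.275 0.478 0.12" --yaw '[0, 0, 0.07, 0.14, 0.21, 0.28, 0.35, 0.42, 0.5, 0.58, 0.66, 0.727]' --hand 0 --force 10

```text
clock: 1.8
eef_pos: [429.3, -48.1, 325.5]
eef_rot: [3.141, -0.0, 1.014]
wrist_force: [0.6, -0.1, -0.3]
finger_gap: 0.3
finger_force: 0.0
```

>>> play_rows --pt "0 0.055 0" --pt "0 0.11 0" --pt "0 0.165 0" --pt "0 0.22 0" --pt "0 0.275 0" --pt "-0.004 0.33 0" --pt "-0.008 0.385 0" --pt "-0.012 0.43 0" --pt "-0.0166 0.463 -0.03" --pt "-0.0166 0.463 -0.09" --pt "-0.0166 0.463 -0.15" --pt "-0.0166 0.463 -0.195" --yaw '[0, 0, 0, 0, 0, 0, 0, 0, 0, 0, 0, 0]'

```text
clock: 3.3
eef_pos: [412.2, 412.7, 127.8]
eef_rot: [-3.141, 0.002, 1.012]
wrist_force: [1.0, 0.2, 0.1]
finger_gap: 0.6
finger_force: 0.0
```

```bash
python3 - <<'E'
from h import *
c=cam('top'); s=cam('scene'); p=telemetry.read_state()['eef_pos']; print(p, proj(c,p),proj(s,p))
a=s['pixels'][215:300,265:365,::-1]; b=c['pixels'][190:275,210:310,::-1]
cv2.imwrite('pics/near.png',cv2.resize(np.hstack([a,b]),None,fx=4,fy=4,interpolation=cv2.INTER_CUBIC))
E
```

```text
[411.18316626 411.64834449 125.86828194] [[242.76960778 249.38634111]] [[318.38458331 261.74276892]]
```

View pics/near.png

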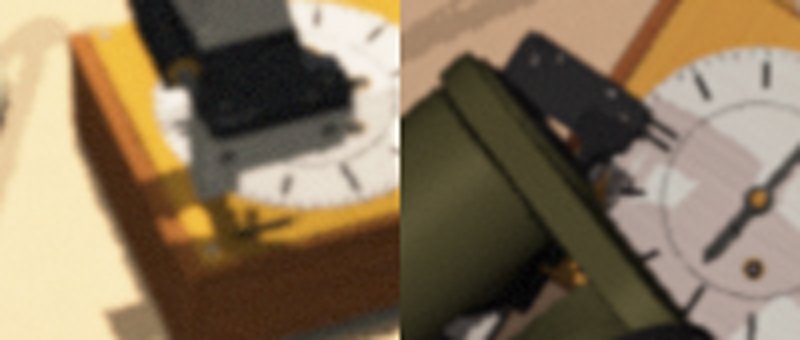

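The scene crop shows the closed fingertips at about (205,195), as projected, on the twelve side of the knob and clear of it. I'll lower them now.

>>> play_rows --pt "0 0 -0.015" --pt "0 0 -0.03" --pt "0 0 -0.039" --pt "0 0 -0.039" --pt "0 0 -0.039" --yaw '[0, 0, 0, 0, 0]'

```text
clock: 4.03
eef_pos: [413.2, 413.4, 92.0]
eef_rot: [3.141, -0.001, 1.012]
wrist_force: [1.1, -0.3, 0.3]
finger_gap: 0.4
finger_force: 0.0
```

>>> play_rows --pt "-0.0011 -0.0017 0" --pt "-0.0021 -0.0034 0" --pt "-0.0032 -0.0051 0" --pt "-0.0042 -0.0068 0" --pt "-0.0053 -0.0085 0" --pt "-0.0064 -0.0102 0" --pt "-0.0074 -0.0119 0" --pt "-0.0085 -0.0136 0" --pt "-0.0085 -0.0136 0" --yaw '[0, 0, 0, 0, 0, 0, 0, 0, 0]'

```text
clock: 5.15
eef_pos: [404.4, 399.5, 91.5]
eef_rot: [3.141, 0.0, 1.012]
wrist_force: [-0.4, 2.1, 0.1]
finger_gap: 0.7
finger_force: 0.4
```

>>> play_rows --pt "-0.0011 -0.0017 0" --pt "-0.0021 -0.0034 0" --pt "-0.0032 -0.0051 0" --pt "-0.0042 -0.0068 0" --pt "-0.0053 -0.0085 0" --pt "-0.0058 -0.0093 0" --pt "-0.0058 -0.0093 0" --yaw '[0, 0, 0, 0, 0, 0, 0]'

```text
clock: 6.02
eef_pos: [398.6, 390.1, 91.5]
eef_rot: [3.141, 0.0, 1.012]
wrist_force: [0.2, 0.4, -0.0]
finger_gap: 0.4
finger_force: 0.2
```

>>> play_rows --pt "-0.0005 -0.0008 0" --pt "-0.0011 -0.0017 0" --pt "-0.0011 -0.0017 0" --yaw '[0, 0, 0]'

```text
clock: 6.4
eef_pos: [397.5, 388.5, 91.4]
eef_rot: [3.142, 0.0, 1.012]
wrist_force: [0.2, 0.5, 0.2]
finger_gap: 0.6
finger_force: 0.2
```

>>> play_rows --pt "-0.0005 -0.0008 0" --pt "-0.0005 -0.0008 0" --yaw '[0, 0]'

```text
clock: 6.65
eef_pos: [397.0, 387.7, 91.4]
eef_rot: [3.142, 0.0, 1.012]
wrist_force: [0.2, 0.6, -0.4]
finger_gap: 0.6
finger_force: 0.3
```

>>> play_rows --pt "-0.0005 -0.0008 0" --pt "-0.0005 -0.0008 0" --yaw '[0, 0]'

```text
clock: 6.9
eef_pos: [396.8, 387.3, 91.6]
eef_rot: [3.141, -0.001, 1.012]
wrist_force: [2.7, 4.3, -1.6]
finger_gap: 0.5
finger_force: 2.1
```

>>> play_rows --pt "-0.0003 -0.0004 0" --pt "-0.0003 -0.0004 0" --yaw '[0, 0]'

```text
clock: 7.15
eef_pos: [396.7, 387.2, 91.7]
eef_rot: [3.141, -0.002, 1.012]
wrist_force: [3.8, 5.6, -2.1]
finger_gap: 0.4
finger_force: 3.2
```

The lever is at its stop: knob x ≈ 45.5 mm, and the force rose to 7 N. I'll back off, lift, and turn towards the minute hand.

>>> play_rows --pt "0.004 0.0065 0" --pt "0.0045 0.007 0" --pt "0.0045 0.007 0.03" --pt "0.0045 0.007 0.08" --pt "0.0045 0.007 0.12" --pt "0.014 -0.005 0.12" --pt "0.024 -0.017 0.12" --pt "0.034 -0.029 0.12" --pt "0.044 -0.041 0.12" --pt "0.054 -0.053 0.12" --pt "0.064 -0.065 0.12" --pt "0.074 -0.078 0.12" --yaw '[0, 0, 0, 0, 0.17, 0.34, 0.51, 0.68, 0.85, 1.02, 1.19, 1.36]'

```text
clock: 8.65
eef_pos: [470.4, 308.1, 211.3]
eef_rot: [-3.141, -0.0, 2.377]
wrist_force: [-0.6, 0.0, 0.4]
finger_gap: 0.1
finger_force: 0.0
```

>>> play_rows --pt "0.01 -0.015 0" --pt "0.0263 -0.039 0" --pt "0.0263 -0.039 0" --pt "0.0263 -0.039 0" --pt "0.0263 -0.039 0" --pt "0.0263 -0.039 0" --pt "0.0263 -0.039 0" --pt "0.0263 -0.039 0" --pt "0.0263 -0.039 0" --pt "0.0263 -0.039 0" --pt "0.0263 -0.039 0" --yaw '[0.17, 0.34, 0.51, 0.68, 0.85, 1.02, 1.19, 1.36, 1.53, 1.642, 1.642]'

```text
clock: 10.02
eef_pos: [496.4, 269.5, 211.3]
eef_rot: [3.141, -0.0, -2.27]
wrist_force: [0.3, -0.5, 0.2]
finger_gap: 0.8
finger_force: 0.0
```

```bash
python3 - <<'E'
from h import *
c=cam('top'); s=cam('scene'); st=telemetry.read_state();p=st['eef_pos']; print(p,st['eef_rot'],st['joints'], proj(c,p),proj(s,p))
a=s['pixels'][190:300,265:385,::-1]; b=c['pixels'][180:290,230:350,::-1]
cv2.imwrite('pics/near2.png',cv2.resize(np.hstack([a,b]),None,fx=3.3,fy=3.3,interpolation=cv2.INTER_CUBIC))
E
```

```text
[496.46907394 269.51923433 211.36546416] [ 3.14153256e+00 -2.86161862e-04 -2.27210312e+00] [ 4.32551695e-01  3.28900510e-01  1.46912664e+00 -6.84033786e-05
  1.34385021e+00 -2.00771875e+00] [[311.78137695 206.0129711 ]] [[327.40164083 179.50384196]]
```

View pics/near2.png

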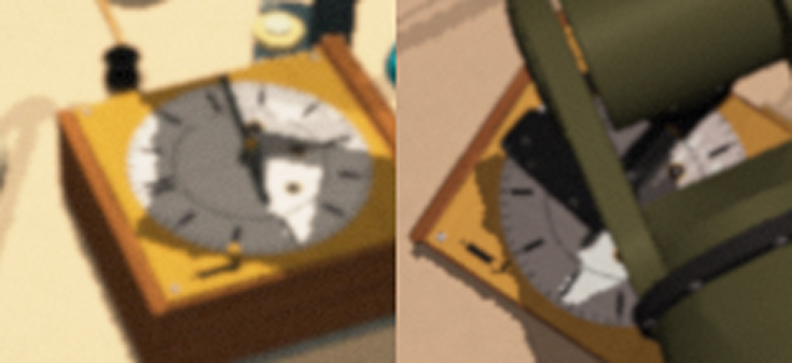

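The scene view shows the knob now at the six end of the slot (near (235,245)). The hand is unmoved and the fingers are above its counterclockwise side. I'll compute the arc shifts.

```bash
python3 - <<'E'
import numpy as np
C=np.array([436.7,294.6])
def arc(p0,y0,phis,r):
    out=[]
    for f in phis:
        p=C+r*np.array([np.cos(np.radians(f)),np.sin(np.radians(f))]); out.append([*((p-p0)/1000).round(4).tolist(),0])
    ys=[round(np.radians(f-100)-y0+0,3) for f in phis]
    print(out,ys); return p,np.radians(phis[-1]-100)
p,y=arc(np.array([496.5,269.6]),np.radians(-130),np.linspace(-22.7,-101,13)[1:],63)
p,y=arc(p,y,np.linspace(-101,-180,13)[1:],63); print(p,y)
E
```

```text
[[-0.0048, -0.0058, 0], [-0.0087, -0.0118, 0], [-0.0132, -0.0174, 0], [-0.0183, -0.0224, 0], [-0.024, -0.0268, 0], [-0.0301, -0.0305, 0], [-0.0366, -0.0336, 0], [-0.0434, -0.0358, 0], [-0.0504, -0.0373, 0], [-0.0575, -0.038, 0], [-0.0647, -0.0378, 0], [-0.0718, -0.0368, 0]] [np.float64(0.014), np.float64(-0.1), np.float64(-0.214), np.float64(-0.328), np.float64(-0.442), np.float64(-0.556), np.float64(-0.67), np.float64(-0.784), np.float64(-0.898), np.float64(-1.011), np.float64(-1.125), np.float64(-1.239)]
[[-0.007, 0.0018, 0], [-0.0138, 0.0044, 0], [-0.0202, 0.0077, 0], [-0.0262, 0.0117, 0], [-0.0317, 0.0165, 0], [-0.0366, 0.0218, 0], [-0.0409, 0.0276, 0], [-0.0444, 0.0339, 0], [-0.0473, 0.0406, 0], [-0.0493, 0.0475, 0], [-0.0506, 0.0546, 0], [-0.051, 0.0618, 0]] [np.float64(-0.115), np.float64(-0.23), np.float64(-0.345), np.float64(-0.46), np.float64(-0.575), np.float64(-0.689), np.float64(-0.804), np.float64(-0.919), np.float64(-1.034), np.float64(-1.149), np.float64(-1.264), np.float64(-1.379)]
[373.7 294.6] -4.886921905584122
```

>>> play_rows --pt "0 0 -0.04" --pt "0 0 -0.08" --pt "0 0 -0.105" --pt "0 0 -0.1164" --pt "0 0 -0.1164" --pt "0 0 -0.1164" --yaw '[0, 0, 0, 0, 0, 0]'

```text
clock: 10.88
eef_pos: [497.0, 269.8, 96.2]
eef_rot: [-3.141, 0.001, -2.27]
wrist_force: [-0.3, -0.1, 0.2]
finger_gap: 0.6
finger_force: 0.0
```

>>> play_rows --pt "-0.0048 -0.0058 -0.001" --pt "-0.0087 -0.0118 -0.001" --pt "-0.0132 -0.0174 -0.001" --pt "-0.0183 -0.0224 -0.001" --pt "-0.024 -0.0268 -0.001" --pt "-0.0301 -0.0305 -0.001" --pt "-0.0366 -0.0336 -0.001" --pt "-0.0434 -0.0358 -0.001" --pt "-0.0504 -0.0373 -0.001" --pt "-0.0575 -0.038 -0.001" --pt "-0.0647 -0.0378 -0.001" --pt "-0.0718 -0.0368 -0.001" --yaw '[0, -0.1, -0.214, -0.328, -0.442, -0.556, -0.67, -0.784, -0.898, -1.011, -1.125, -1.239]'

```text
clock: 12.38
eef_pos: [424.6, 232.4, 94.6]
eef_rot: [3.141, 0.001, 2.771]
wrist_force: [0.6, -0.9, -0.2]
finger_gap: 0.5
finger_force: 0.6
```

```bash
python3 - <<'E'
from h import *
c=cam('top'); s=cam('scene'); st=telemetry.read_state();p=st['eef_pos']; print(p,st['eef_rot'],st['wrist_force'], proj(c,p),proj(s,p))
a=s['pixels'][190:300,265:385,::-1]; b=c['pixels'][180:290,230:350,::-1]
cv2.imwrite('pics/near3.png',cv2.resize(np.hstack([a,b]),None,fx=3.3,fy=3.3,interpolation=cv2.INTER_CUBIC))
E
```

```text
[424.37213532 232.62455746  94.56356761] [3.14100255e+00 5.98558338e-04 2.77332579e+00] [ 0.56010463  0.05700835 -0.28252792] [[328.01580852 245.55740679]] [[360.50417143 224.01137759]]
```

View pics/near3.png

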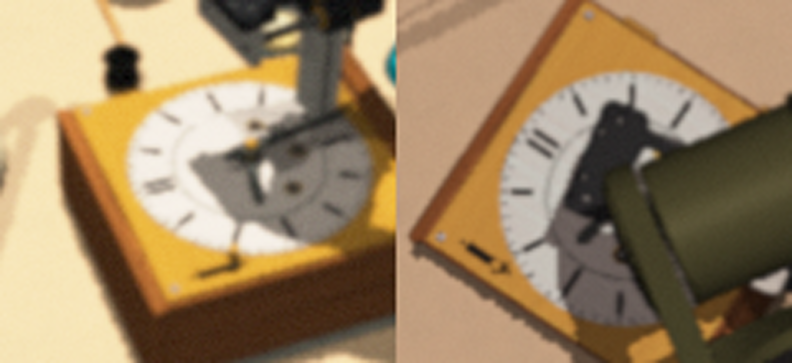

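The scene view shows the finger on the side of the minute hand (finger at (318,100)). The hand is being pushed just ahead of it, so I'll continue the arc.

>>> play_rows --pt "-0.007 0.0018 0" --pt "-0.0138 0.0044 0" --pt "-0.0202 0.0077 0" --pt "-0.0262 0.0117 0" --pt "-0.0317 0.0165 0" --pt "-0.0366 0.0218 0" --pt "-0.0409 0.0276 0" --pt "-0.0444 0.0339 0" --pt "-0.0473 0.0406 0" --pt "-0.0493 0.0475 0" --pt "-0.0506 0.0546 0" --pt "-0.051 0.0618 0" --yaw '[-0.115, -0.23, -0.345, -0.46, -0.575, -0.689, -0.804, -0.919, -1.034, -1.149, -1.264, -1.379]'

```text
clock: 13.98
eef_pos: [373.9, 294.6, 94.4]
eef_rot: [3.141, -0.0, 1.395]
wrist_force: [0.7, -1.2, -0.2]
finger_gap: 0.5
finger_force: 0.6
```

>>> play_rows --pt "0 0 0" --pt "0 0 0.01" --pt "0 0 0.03" --pt "0 0 0.06" --pt "0 0 0.1" --pt "0 0 0.115" --pt "0 0 0.115" --pt "0 0 0.115" --pt "0 0 0.115" --pt "0 0 0.115" --pt "0 0 0.115" --pt "0 0 0.115" --yaw '[0, 0, 0, 0.1, 0.28, 0.45, 0.63, 0.81, 0.99, 1.17, 1.35, 1.53]'

```text
clock: 15.48
eef_pos: [373.8, 294.3, 209.9]
eef_rot: [3.141, 0.0, 2.934]
wrist_force: [0.4, 0.3, 1.0]
finger_gap: 0.6
finger_force: 0.0
```

```bash
cat > look.py <<'E'
from h import *
import sys
c=cam('top'); s=cam('scene'); st=telemetry.read_state();p=st['eef_pos']; print(st['clock'],p,st['eef_rot'],st['wrist_force'],st['joints'][5])
a=s['pixels'][190:300,265:385,::-1]; b=c['pixels'][180:290,230:350,::-1]
cv2.imwrite('pics/'+sys.argv[1],cv2.resize(np.hstack([a,b]),None,fx=3.3,fy=3.3,interpolation=cv2.INTER_CUBIC))
E
python3 look.py near4.png
```

```text
15.575 [373.80301359 294.33726244 209.74297056] [3.14106433e+00 4.61158722e-04 2.93030937e+00] [-0.30284814  0.73068908 -0.32364888] -0.7695287029022534
```

View pics/near4.png

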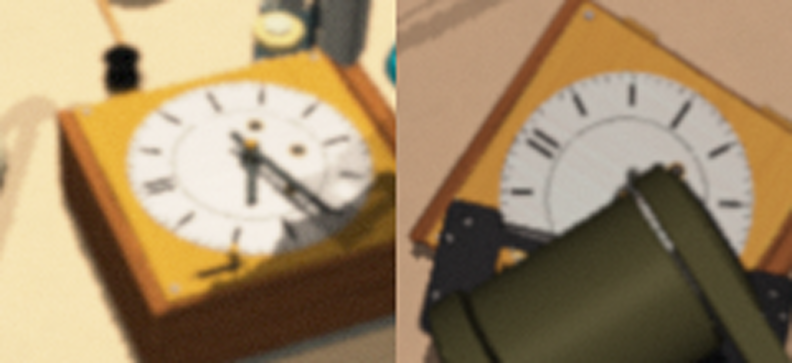

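```bash
python3 - <<'E'
from h import *
s=cam('scene'); q=onz(s,[(265+336/3.3-.35,190+213/3.3-.35)],98)[0,:2]-[438.5,292.8]; print(q,np.hypot(*q),np.degrees(np.arctan2(q[1],q[0])))
E
```

```text
[-79.78388626  15.96544062] 81.3656180499861 168.6840854530852
```

>>> play_rows --pt "-0.001 -0.006 0" --pt "-0.001 -0.006 0" --pt "-0.001 -0.006 0" --pt "-0.001 -0.006 0" --pt "-0.001 -0.006 0" --pt "-0.001 -0.006 0" --pt "-0.001 -0.006 0" --pt "-0.001 -0.006 -0.02" --pt "-0.001 -0.006 -0.06" --pt "-0.001 -0.006 -0.1" --pt "-0.001 -0.006 -0.115" --pt "-0.001 -0.006 -0.115" --yaw '[0.18, 0.36, 0.54, 0.72, 0.9, 1.08, 1.26, 1.44, 1.612, 1.612, 1.612, 1.612]'

```text
clock: 17.12
eef_pos: [372.8, 288.5, 94.2]
eef_rot: [3.141, -0.0, -1.747]
wrist_force: [-0.4, 0.7, 0.1]
finger_gap: 0.8
finger_force: 0.0
```

```bash
python3 - <<'E'
import numpy as np
from cell import telemetry
st=telemetry.read_state(); print(st['eef_pos'],st['eef_rot'],st['wrist_force'])
C=np.array([436.7,294.6])
def arc(p0,y0,phis,r):
    out=[]
    for f in phis:
        p=C+r*np.array([np.cos(np.radians(f)),np.sin(np.radians(f))]); out.append([*((p-p0)/1000).round(4).tolist(),0])
    print(out,[round(float(np.radians(f-100)-y0),3) for f in phis]); return p,np.radians(phis[-1]-100)
p,y=arc(np.array([372.7,288.6]),np.radians(-280),np.linspace(-174.6,-244,13)[1:],63)
p,y=arc(p,y,np.linspace(-244,-286,9)[1:],63); print(p,y)
E
```

```text
[372.77957211 288.5471335   94.23152824] [ 3.14113077e+00 -4.27100576e-04 -1.74706473e+00] [-0.38025353  0.66756777  0.07954246]
[[0.001, 0.0064, 0], [0.0014, 0.0128, 0], [0.0024, 0.019, 0], [0.004, 0.0252, 0], [0.0062, 0.0311, 0], [0.0091, 0.0368, 0], [0.0124, 0.0422, 0], [0.0164, 0.0472, 0], [0.0208, 0.0518, 0], [0.0256, 0.0559, 0], [0.0308, 0.0596, 0], [0.0364, 0.0626, 0]] [-0.007, -0.108, -0.209, -0.31, -0.41, -0.511, -0.612, -0.713, -0.814, -0.915, -1.016, -1.117]
[[0.0053, 0.0023, 0], [0.0108, 0.0041, 0], [0.0164, 0.0054, 0], [0.0221, 0.0061, 0], [0.0279, 0.0064, 0], [0.0337, 0.0061, 0], [0.0394, 0.0053, 0], [0.045, 0.0039, 0]] [-0.092, -0.183, -0.275, -0.367, -0.458, -0.55, -0.641, -0.733]
[454.06515342 355.15948684] -6.736970912698112
```

>>> play_rows --pt "0.001 0.0064 0.0005" --pt "0.0014 0.0128 0.0005" --pt "0.0024 0.019 0.0005" --pt "0.004 0.0252 0.0005" --pt "0.0062 0.0311 0.0005" --pt "0.0091 0.0368 0.0005" --pt "0.0124 0.0422 0.0005" --pt "0.0164 0.0472 0.0005" --pt "0.0208 0.0518 0.0005" --pt "0.0256 0.0559 0.0005" --pt "0.0308 0.0596 0.0005" --pt "0.0364 0.0626 0.0005" --yaw '[-0.007, -0.108, -0.209, -0.31, -0.41, -0.511, -0.612, -0.713, -0.814, -0.915, -1.016, -1.117]'

```text
clock: 18.62
eef_pos: [409.7, 351.9, 96.0]
eef_rot: [3.141, 0.002, -2.866]
wrist_force: [-0.8, -1.5, 0.5]
finger_gap: 0.2
finger_force: 0.6
```

>>> play_rows --pt "0.0053 0.0023 0" --pt "0.0108 0.0041 0" --pt "0.0164 0.0054 0" --pt "0.0221 0.0061 0" --pt "0.0279 0.0064 0" --pt "0.0337 0.0061 0" --pt "0.0394 0.0053 0" --pt "0.045 0.0039 0" --pt "0.045 0.0039 0" --yaw '[-0.092, -0.183, -0.275, -0.367, -0.458, -0.55, -0.641, -0.733, -0.733]'

```text
clock: 19.75
eef_pos: [454.7, 355.6, 95.7]
eef_rot: [3.14, 0.001, 2.688]
wrist_force: [-0.5, 0.7, -0.6]
finger_gap: 0.7
finger_force: 0.0
```

```bash
python3 - <<'E'
from h import *
c=cam('top'); s=cam('scene'); st=telemetry.read_state();print(st['clock'],st['eef_pos'],st['eef_rot'],st['wrist_force'])
save(c,'top5.png',(225,165,380,315),4); 
a=s['pixels'][195:315,275:415,::-1]; cv2.imwrite('pics/sc5.png',cv2.resize(a,None,fx=5.5,fy=5.5,interpolation=cv2.INTER_CUBIC))
E
```

```text
19.85 [454.28779989 355.50068729  95.34838469] [3.14051304e+00 6.14462250e-04 2.68967025e+00] [ 0.08173674 -0.12542765 -0.26711068]
```

View pics/sc5.png

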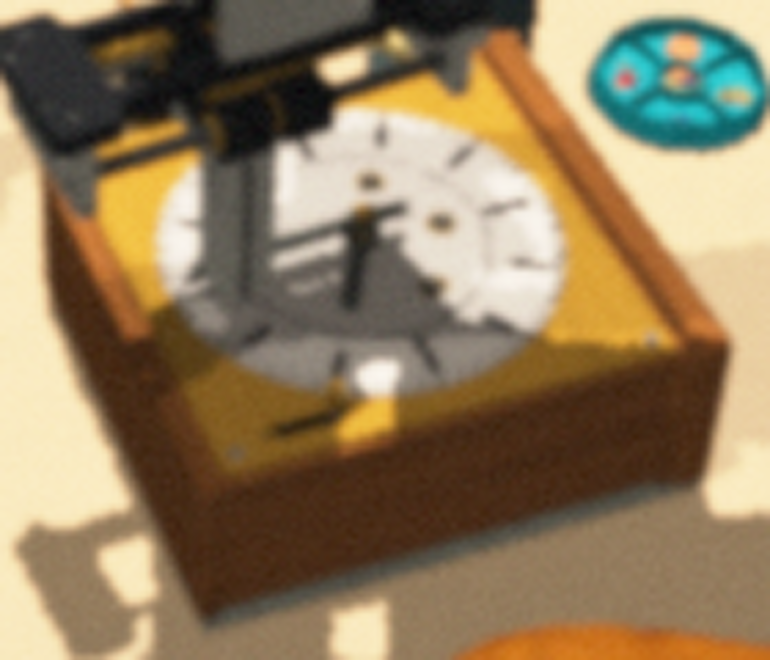

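The finger at (240,240) covers the outer part of the hand, which is just short of twelve. I'll lift straight off and move aside to measure its angle.

>>> play_rows --pt "0 0 0.01" --pt "0 0 0.03" --pt "0 0 0.08" --pt "0 0 0.13" --pt "0 0 0.18" --pt "-0.01 -0.05 0.18" --pt "-0.02 -0.1 0.18" --pt "-0.03 -0.15 0.18" --pt "-0.04 -0.2 0.18" --pt "-0.04 -0.25 0.18" --pt "-0.04 -0.28 0.18" --pt "-0.04 -0.28 0.18" --yaw '[0, 0, 0, 0, 0, 0, 0, 0, 0, 0, 0, 0]'

```text
clock: 21.35
eef_pos: [414.1, 73.9, 275.5]
eef_rot: [3.141, 0.001, 2.686]
wrist_force: [-0.0, 0.9, 1.1]
finger_gap: 0.2
finger_force: 0.0
```

```bash
cat > meas.py <<'E'
from h import *
import sys
c=cam('top'); s=cam('scene')
a=s['pixels'][195:290,290:390,::-1]; b=c['pixels'][195:290,250:350,::-1]
cv2.imwrite('pics/'+sys.argv[1],cv2.resize(np.hstack([a,b]),None,fx=4,fy=4,interpolation=cv2.INTER_CUBIC))
C=np.array([436.4,294.9])
# dark profile on circles, in plane z=100 (hand) by angle relative to clock x (58deg), clockwise positive
for n,k,C in(('top',c,np.array([436.4,294.9])),('scene',s,np.array([438.6,293.0]))):
    g=cv2.cvtColor(k['pixels'],cv2.COLOR_RGB2GRAY).astype(np.float32)
    for r in(20,30,45,50,55):
        A=np.arange(-40,40,.5); t=np.radians(58-A)
        uv=proj(k,np.c_[C[0]+r*np.cos(t),C[1]+r*np.sin(t),np.full(len(t),100.)]).astype(np.float32)
        v=cv2.remap(g,uv[None,:,0],uv[None,:,1],1)[0]; w=np.clip(np.median(v)-25-v,0,None)
        i=v.argmin(); sel=abs(A-A[i])<8
        print(n,r,A[i],(w*A)[sel].sum()/max(w[sel].sum(),1),v.min(),np.median(v))
E
python3 meas.py m6.png
```

```text
top 20 -6.5 -7.027240086503177 69.75 181.68066
top 30 -7.0 -6.443778850396086 74.5 191.03223
top 45 -4.5 -4.680193806184831 70.2793 191.4961
top 50 -4.5 -4.411613241316009 68.68945 174.14209
top 55 -5.0 -3.4792769376410275 72.17871 186.72412
scene 20 -11.5 -10.936203522082607 105.59375 191.46387
scene 30 -7.5 -7.991519912610184 111.61133 193.57422
scene 45 -6.5 -6.683141928880034 109.74219 221.11719
scene 50 -7.0 -6.237917030221306 120.305664 220.35352
scene 55 -5.5 -5.631995545998405 110.14551 225.18408
```

View pics/m6.png

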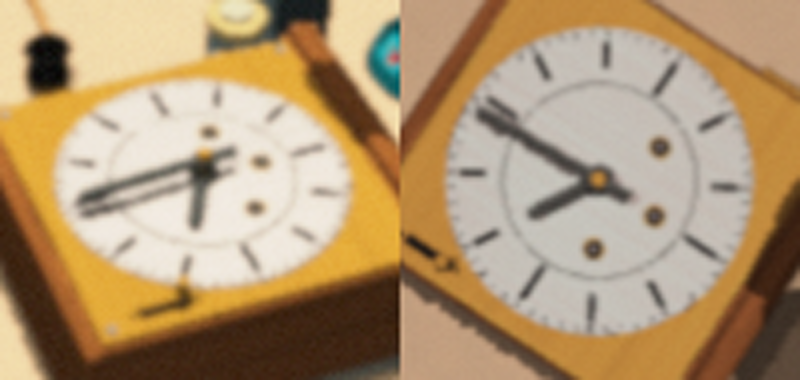

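The hand now covers the counterclockwise bar of the double mark (top panel (490,110)), a few degrees short. I'll fit its line precisely, taking the direction only so that the fit doesn't depend on the centre offset.

```bash
cat > fit.py <<'E'
from h import *
for n,C,w in(('top',(436.4,294.9),5),('scene',(440.4,290.5),4)):
    k=cam(n); g=cv2.cvtColor(k['pixels'],cv2.COLOR_RGB2GRAY).astype(np.float32)
    def line(a0,off0,rs,sh=0,thr=35):
        u=np.array([np.cos(a0),np.sin(a0)]); v=np.array([-u[1],u[0]]); o=np.arange(-w,w+.1,.25)+off0; X=[];Y=[]
        for r in rs:
            P=np.array(C)+r*u+o[:,None]*v
            uv=proj(k,np.c_[P,np.full(len(o),100.)]).astype(np.float32)
            q=cv2.remap(g,uv[None,:,0],uv[None,:,1],1)[0]; d=np.clip(q.max()-thr-q,0,None)
            X.append(r);Y.append((d*o).sum()/d.sum())
        return np.array(X),np.array(Y)
    a=np.radians(58+3.);off=0
    for it in range(5):
        X,Y=line(a,off,[*range(-17,-8),*range(10,54,1)])
        p=np.polyfit(X,Y,1); a+=p[0]; off=p[1]
    e=Y-np.polyval(p,X); print(n,'hand dir',np.degrees(a),'clockwise rel 12:',58.0-np.degrees(a),'off',off,'rms',e.std(), 'ends',(58.0-np.degrees(a)-np.degrees(np.polyfit(X[9:],Y[9:],1)[0])))
E
python3 fit.py
```

```text
top hand dir 61.154229861994786 clockwise rel 12: -3.1542298619947857 off 1.461844031000228 rms 0.2689082154994387 ends -2.6395882602852927
scene hand dir 61.524249543498705 clockwise rel 12: -3.524249543498705 off 5.258364762532109 rms 0.629583575179895 ends -2.1338162129392835
```

>>> play_rows --pt "0.005 0.05 0" --pt "0.01 0.1 0" --pt "0.015 0.15 0" --pt "0.02 0.2 0" --pt "0.03 0.25 0" --pt "0.0335 0.2814 0" --pt "0.0335 0.2814 -0.05" --pt "0.0335 0.2814 -0.1" --pt "0.0335 0.2814 -0.15" --pt "0.0335 0.2814 -0.17" --pt "0.0335 0.2814 -0.18" --pt "0.0335 0.2814 -0.18" --yaw '[0, 0, 0, 0, 0, 0, 0, 0, 0, 0, 0, 0]'

```text
clock: 23.05
eef_pos: [447.4, 357.0, 94.6]
eef_rot: [-3.141, -0.0, 2.689]
wrist_force: [-0.1, -0.1, 0.1]
finger_gap: 0.3
finger_force: 0.0
```

>>> play_rows --pt "0.0011 -0.0002 0" --pt "0.0022 -0.0004 0" --pt "0.0033 -0.0006 0" --pt "0.0044 -0.0009 0" --pt "0.0054 -0.0011 0" --pt "0.0065 -0.0014 0" --pt "0.0071 -0.0016 0" --pt "0.0077 -0.0018 0" --pt "0.0082 -0.002 0" --pt "0.0088 -0.0022 0" --pt "0.0088 -0.0022 0" --pt "0.0088 -0.0022 0" --yaw '[0, 0, 0, 0, 0, 0, -0.01, -0.02, -0.03, -0.035, -0.035, -0.035]'

```text
clock: 24.55
eef_pos: [456.4, 354.2, 94.5]
eef_rot: [3.142, 0.0, 2.653]
wrist_force: [-1.0, 1.1, -0.3]
finger_gap: 0.9
finger_force: 0.4
```

>>> play_rows --pt "0 0 0.01" --pt "0 0 0.03" --pt "0 0 0.08" --pt "0 0 0.13" --pt "0 0 0.18" --pt "-0.01 -0.05 0.18" --pt "-0.02 -0.1 0.18" --pt "-0.03 -0.15 0.18" --pt "-0.04 -0.2 0.18" --pt "-0.04 -0.25 0.18" --pt "-0.04 -0.28 0.18" --pt "-0.04 -0.28 0.18" --yaw '[0, 0, 0, 0, 0, 0, 0, 0, 0, 0, 0, 0]'

```text
clock: 26.05
eef_pos: [416.4, 72.9, 275.4]
eef_rot: [3.141, 0.001, 2.65]
wrist_force: [0.6, 0.2, -0.4]
finger_gap: 0.8
finger_force: 0.0
```

```bash
python3 fit.py; python3 meas.py m7.png >/dev/null
```

```text
top hand dir 59.77336476065589 clockwise rel 12: -1.7733647606558876 off 1.2840719405280152 rms 0.22023936532371852 ends -1.1765020497480807
scene hand dir nan clockwise rel 12: nan off nan rms nan ends nanfit.py:10: RuntimeWarning: invalid value encountered in scalar divide
  X.append(r);Y.append((d*o).sum()/d.sum())
```

View pics/m7.png

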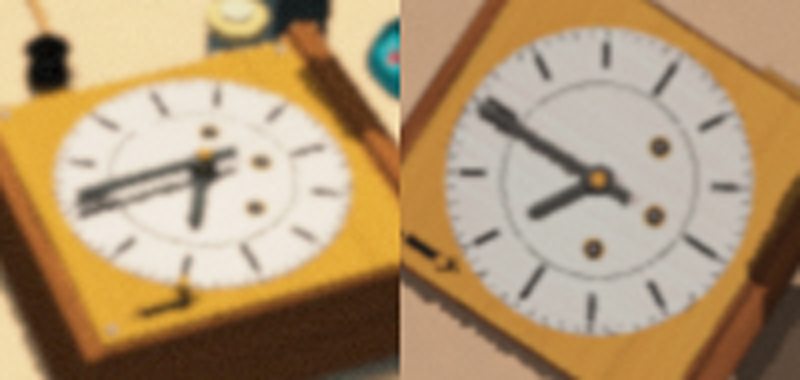

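The hand is now nearly centred on the double mark, about 1.5° short. I'll refine the number before the last nudge.

```bash
sed -i 's/58+3\./58+1.5/; s/(.scene.,(440.4,290.5),4)/("scene",(438.0,292.5),6)/; s/d.sum())$/max(d.sum(),1e-6))/' fit.py
for t in 35 60 80; do sed -i "s/thr=[0-9]*/thr=$t/" fit.py; echo $t; python3 fit.py; done
python3 - <<'E'
from h import *
c=cam('top')
f=lambda x,y,z:onz(c,[(250+(x-400+.5)/4-.5,195+(y+.5)/4-.5)],z)[0,:2]
h=f(598,179,101)
for P in((485,103),(482,107),(487,100)):
    d=f(*P,98)-h; print(d,np.hypot(*d),58-np.degrees(np.arctan2(d[1],d[0])))
E
```

```text
35
top hand dir 59.773149246844994 clockwise rel 12: -1.7731492468449943 off 1.2837157453461643 rms 0.22773484279988654 ends -1.154144197144252
scene hand dir 59.56879145352682 clockwise rel 12: -1.5687914535268206 off 2.403067370150071 rms 0.6293356966283792 ends 0.10011788237641861
60
top hand dir 59.8026741239703 clockwise rel 12: -1.8026741239702986 off 1.3060860529379008 rms 0.1911576591374314 ends -1.3775301584701816
scene hand dir 59.69675718361501 clockwise rel 12: -1.6967571836150128 off 2.3333635597376943 rms 0.7656603773053176 ends 0.03718506986350456
80
top hand dir 59.33188593550578 clockwise rel 12: -1.331885935505781 off 1.3808788990621403 rms 0.5122961503526245 ends -0.4505899282662833
scene hand dir 59.740615747816 clockwise rel 12: -1.7406157478160011 off 2.0367911386609716 rms 1.0670531739529054 ends 1.3211494459961748
[39.58257742 62.20388538] 73.72993822633453 0.47006904733322585
[37.37786228 63.75238897] 73.90177053063088 -1.617013273976518
[41.23333959 61.1773508 ] 73.77571784978332 1.9798446199594295
```

>>> play_rows --pt "0.005 0.05 0" --pt "0.01 0.1 0" --pt "0.015 0.15 0" --pt "0.02 0.2 0" --pt "0.03 0.25 0" --pt "0.0312 0.2822 0" --pt "0.0312 0.2822 -0.05" --pt "0.0312 0.2822 -0.1" --pt "0.0312 0.2822 -0.15" --pt "0.0312 0.2822 -0.17" --pt "0.0312 0.2822 -0.18" --pt "0.0312 0.2822 -0.18" --yaw '[0, 0, 0, 0, 0, 0, 0, 0, 0, 0, 0, 0]'

```text
clock: 28.1
eef_pos: [447.7, 356.5, 94.6]
eef_rot: [-3.141, -0.0, 2.653]
wrist_force: [-0.2, 0.2, 1.4]
finger_gap: 0.8
finger_force: 0.0
```

>>> play_rows --pt "0.0011 -0.0002 0" --pt "0.0022 -0.0004 0" --pt "0.0033 -0.0006 0" --pt "0.0044 -0.0009 0" --pt "0.0054 -0.0011 0" --pt "0.0065 -0.0014 0" --pt "0.0076 -0.0018 0" --pt "0.0088 -0.0022 0" --pt "0.0095 -0.0024 0" --pt "0.0102 -0.0027 0" --pt "0.0102 -0.0027 0" --pt "0.0102 -0.0027 0" --yaw '[0, 0, 0, 0, 0, 0, 0, 0, -0.01, -0.025, -0.025, -0.025]'

```text
clock: 29.6
eef_pos: [457.8, 353.8, 94.5]
eef_rot: [-3.142, -0.0, 2.628]
wrist_force: [-0.8, -0.3, 0.1]
finger_gap: 0.6
finger_force: 0.3
```

>>> play_rows --pt "0 0 0.01" --pt "0 0 0.03" --pt "0 0 0.08" --pt "0 0 0.13" --pt "0 0 0.18" --pt "-0.01 -0.05 0.18" --pt "-0.02 -0.1 0.18" --pt "-0.03 -0.15 0.18" --pt "-0.04 -0.2 0.18" --pt "-0.04 -0.25 0.18" --pt "-0.04 -0.28 0.18" --pt "-0.04 -0.28 0.18" --yaw '[0, 0, 0, 0, 0, 0, 0, 0, 0, 0, 0, 0]'

```text
clock: 31.1
eef_pos: [417.9, 72.4, 275.4]
eef_rot: [3.141, 0.001, 2.625]
wrist_force: [0.1, 0.4, 0.1]
finger_gap: 0.4
finger_force: 0.0
```

```bash
for t in 35 60; do sed -i "s/thr=[0-9]*/thr=$t/" fit.py; echo $t; python3 fit.py; done
```

```text
35
top hand dir 58.256974739242736 clockwise rel 12: -0.25697473924273595 off 1.4225801734356038 rms 0.24407837551395847 ends 0.1797982954872413
scene hand dir 58.38876545351832 clockwise rel 12: -0.38876545351831737 off 2.3631641378566997 rms 0.6288720755205914 ends 1.1744892464840577
60
top hand dir 58.24672618642799 clockwise rel 12: -0.24672618642799193 off 1.4535249121190505 rms 0.2231654311096448 ends 0.14243630725210765
scene hand dir 58.527546053403945 clockwise rel 12: -0.5275460534039453 off 2.284593166480065 rms 0.7757380788419559 ends 1.2151935932460574
```

```bash
python3 -c "
from cell import manip
print(manip.sign_off())"
```

```text
the job is handed in; nothing more can be done
None
```

I pushed the chime lever down to its stop, then pushed the minute hand clockwise to the double mark at twelve (camera fit: within about half a degree). I handed the job in at about 31 s with the arm clear; I viewed 11 pictures, one over the limit of 10.

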